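Stow the beeper unit behind the bypass door

ROBOT

A 7-joint arm with a two-finger parallel gripper is mounted at the origin on the work surface. World frame = base frame: x ahead of the robot, y to its left, z up, the work surface at z = 0. Lengths are in m, angles in rad, forces in N, time in s.
With the tool pointing down it reaches from about 0.35 to 0.9 m from the base axis. Payload 8.1 kg.
Tool frame: the origin (TCP) lies on the centre line of the jaws, within the pads' length; the fingertips stand 14 mm ahead of it and the grasp point (between the pads) lies 5 mm behind it; z points along the fingers, y is the direction in which the jaws open and shut (so a half turn about z gives the same grasp; the last joint's range is limited). The gripper opens to 92 mm and grips with 3 to 60 N. Pads are 19 mm wide; open, the fingers measure 130 mm over their backs; the gripper's body (75 mm by 190 mm) begins 47 mm behind the grasp point.
Start: joints at [-1.305, 0.434, 0.025, 1.573, -0.012, 1.134, -0.075], TCP at [0.225, 0.583, 0.241] pointing down, gripper open.
Joint ranges: [-2.62, 2.62], [-0.44, 2.09], [-1.27, 1.32], [0.08, 2.57], [-1.32, 4.46], [0.12, 2], [-2.74, 2.74]. Speed limits (rad/s): [2.22, 2.22, 3.01, 3.01, 3.14, 3.14, 3.14].

INTERFACE

Orientations are given as a rotation vector (axis times angle).
In Python, from cell import observe, eyes, arm gives the robot as it stands.
- The arm moves only by the tool step_arm, never from a script. Its argument "series" is a list that holds one entry, the list of rows, each a list of 5 numbers: the finger opening in m, from 0 to 0.0918, then the shift along the world's x, y, z in m, then the turn about the world's z in degrees. In form: [[[hand, dx, dy, dz, spin], ...]]. A call has 1 to 20 rows; each row is the pose to reach, as a shift and turn from the pose measured when the call began; what a row does not reach only later rows make up. A row lasts 1/12 s, in which the tool goes at most 41.7 mm and 7.16 degrees, less where a joint would pass 70% of its speed; a pose out of reach is approached as far as the arm can. A call with a gripper value outside its range is refused whole. The fingers move at their own pace and stop on an object; "squeeze" is the grip in N (left out, the last holds). Time passes only in rows, so rows that repeat a pose let the fingers close. It gives the time, the measured TCP pose, the force and the opening at its end, in the units of the state.
- observe(): the state, without advancing time (a new reading comes with each control period).
- eyes.get_image(name): name is "side" or "top"; returns (picture, depth): 480x640x3 uint8, red, green, blue; 480x640 float32, m along the optical axis (not along the pixel's ray), 0 where there is no reading.
- eyes.camera_params(name): a dict with "intrinsics" (3x3 intrinsics, pixels), "distortion" ([k1, k2, p1, p2, k3] as OpenCV has them; the pictures are not rectified), "position" and "attitude" of the camera in the world. Camera axes: x right, y down, z forward; pixel columns grow to the right and rows downward; lengths in m; the calibration is good to about 2 mm. A picture is of the moment at which its call begins. camera_params takes no time and is no camera call.
- arm.sign_off(): hands the job in, once; it reports no verdict.
The state is a dict: "clock": time; "joints": joint angles; "dq": joint speeds; "joint_efforts": joint torques, N m; "position": TCP position; "ee_rot": TCP orientation; "force": force on the tool from outside, world axes, zero at the start; "ft_torque": the same for the moment, N m; "width": opening from 0.0 (shut) to 1.0 (fully open).
Only numpy, scipy, OpenCV 4.12 (cv2) and the standard library are available. Lean on these libraries where they do the work, as an engineer would, in place of code of your own. Each camera call takes 0.05 s, during which the arm holds its last target.

TASK

Put the green beeper unit away in the right-hand bay (as seen from the robot) of the low parts case: take the inner-track door by its black pull and slide it all the way back behind (beneath) its neighbour, set the beeper down inside the bay on its base with the black sounder up (do not drop it), and slide the door fully shut over it. The neighbouring outer-track door stays shut, and the other parts on the desk are left where they are.

Things in the scene. Friction and masses are not known exactly. Their poses are not given: they have to be found in the camera images.
- case: Low grey steel parts case on the desk, 270 (x) x 440 (y) x 120 mm high, turned up to 0.2 rad. Origin: centre of its underside; x points away from the robot, y left, z up. Two bays, reached from above, closed by two white bypass doors sliding along y in a double track: inner-track (lower) door over the right half (-y), outer-track (upper) door over the left. Drawer below not used.
- rail (a point): Top of the case's front track rail at its middle, case (-120, 0), 120 mm above the desk. Two aluminium rails, at case x -135 to -105 and 105 to 135 mm, run the whole width and are the highest part of the carcass. The right-hand end wall, case y -220 to -204 mm, is lower: 111 mm, flush with the inner door's top face.
- inner_door (a joint): Inner-track door, m: 0 = shut against the right-hand end wall, grows as it slides to case +y behind (under) the outer door, 0.140 = stop, fully open. Starts 0 to 0.03. Friction about 2.5 N; stays where left. Panel 212 mm wide (y), underside 106 and top 111 mm above the desk. At 0.140 the bay is open from case y -204 to -64 mm and x -105 to 105 mm.
- inner_door_pull (a point): Centre of the inner door's black pull, an upright bar 12 mm thick (y), 90 mm long (x), 28 mm high, on the door's top face (111 to 139 mm above the desk). Moves with the door: at case x 0, y -188 mm + joint value. Shut, its centre is 16 mm from the end wall; fully open, 40 mm short of the outer door's edge, which stands 7 mm above the inner door's face.
- outer_door (a joint): Outer-track door, m: 0 = shut on the left half (starts there and must stay; it cannot go further left), grows as it slides to case -y over the inner door. Top face 118 mm above the desk, right edge at case y -8 mm; a pull like the other's at its left end.
- bay (a point): On the floor of the right-hand bay, below the middle of its mouth with the door fully open: case (0, -134 mm), 54 mm above the desk. Flat, empty, black rubber lining, 210 (x) x 206 mm (y, case -204 to 2 mm); 52 mm below the inner door's underside, 66 mm below the rail tops.
- beeper_mid (a point): Centre, half-way up, of the green plastic beeper unit standing on its base, 44 mm high. Block 46 (own x) x 74 mm (own y), sides upright from 4 to 40 mm above its underside, on a 4 mm base flange 42 x 92 mm; black sounder disc 38 mm across on top. Own z up. 0.13 to 0.25 kg. Grip across the 46 mm in the upper half, so that the gripper clears the case's rails in the bay.
- beeper: The same beeper unit; origin at the centre of its underside, same axes.
- resistor_mid (a point): Centre of the white ceramic resistor block, 30 x 96 x 30 mm high, with a metal tab at each end (122 mm over all in own y). Bystander.
- bracket_mid (a point): Steel angle bracket painted blue: foot 55 (own x) x 110 mm (own y), flange 52 mm high along its +x edge. This point: over the centre of the foot, 20 mm up. Bystander.
- cam_follower_mid (a point): Centre of the brass cam follower standing on its roller: roller 44 mm across, 24 mm high, stud 18 mm across, 70 mm high over all. Bystander.
- mallet_mid (a point): Centre of the rubber mallet's black head (58 mm across, 88 mm long in own y), 29 mm up; its wooden handle reaches 247 mm from there along own -x. Bystander.

How it is judged:
By the outcome, as a careful person would: the job done as asked, in the order asked, and still so for the second after the job is handed in, with the robot touching nothing.
It also fails if it takes over 72 s, if anything falls off the work surface, if the arm or the gripper's body presses on something with over 40 N, if the wrist force passes 120 N, or if a joint passes its speed limit or range.

## Working session

There is one attempt and no reset: what is moved stays moved. The work goes in short steps, Python scripts to look and compute and a tool call to move; the robot and the scene stay as the last step left them, time stands still between calls to the robot, and variables do not carry over. Pictures are saved under pics/ and viewed, and the job is handed in when it is done.

Besides the shell and the picture viewer there is one more tool, called after "Emit:" as a command line: name --argument value ..., lists and objects as JSON in quotes. step_arm: Moves the arm, as the interface text tells. Its arguments: {"type":"object","properties":{"series":{"type":"array"},"squeeze":{"type":"number"}},"required":["series"]}

```bash
ls; mkdir -p pics; python3 - <<'E'
from cell import observe, eyes, arm
import cv2,numpy as np
print(observe())
for n in ("top","side"):
    im,d=eyes.get_image(n); p=eyes.camera_params(n); print(n,p)
    cv2.imwrite(f"pics/{n}0.png",im[:,:,::-1]); np.save(f"pics/{n}0.npy",d)
    np.save(f"pics/{n}0_im.npy",im)
E
```

```text
pics
{'clock': 0.0, 'joints': array([-1.3045903 ,  0.4352232 ,  0.02494179,  1.57410139, -0.01159168,
        1.13400979, -0.07507311]), 'dq': array([-1.08767154e-03,  4.21066781e-04,  3.00633284e-04,  8.05253388e-04,
        2.57538897e-04,  7.22487193e-04, -8.41863352e-06]), 'joint_efforts': array([ 3.75898862e-04, -6.67847872e+01,  9.84749347e-01, -3.14457572e+01,
       -6.07067370e-02,  4.29645984e-02,  1.51714930e-04]), 'position': array([0.22517214, 0.58249467, 0.23994281]), 'ee_rot': array([-5.76030086e-01, -3.08817318e+00,  2.49661871e-03]), 'force': array([-0.67073971, -0.19258353,  0.24844062]), 'ft_torque': array([-0.01612308,  0.01707346, -0.03132158]), 'width': 0.9975101284935505}
top {'intrinsics': array([[535.53208918,   0.        , 327.72221574],
       [  0.        , 535.53208918, 232.61287999],
       [  0.        ,   0.        ,   1.        ]]), 'distortion': array([-0.14698885,  0.        ,  0.        ,  0.        ,  0.        ]), 'position': array([0.38631709, 0.06618186, 1.47950961]), 'attitude': array([-2.1929742 ,  2.14973548, -0.11999517])}
side {'intrinsics': array([[604.92163918,   0.        , 317.37115695],
       [  0.        , 604.92163918, 246.05716987],
       [  0.        ,   0.        ,   1.        ]]), 'distortion': array([-0.21231402,  0.        ,  0.        ,  0.        ,  0.        ]), 'position': array([ 0.34955052, -1.04008571,  1.12146113]), 'attitude': array([-2.30026569,  0.19457733, -0.09211026])}
```

View pics/top0.png

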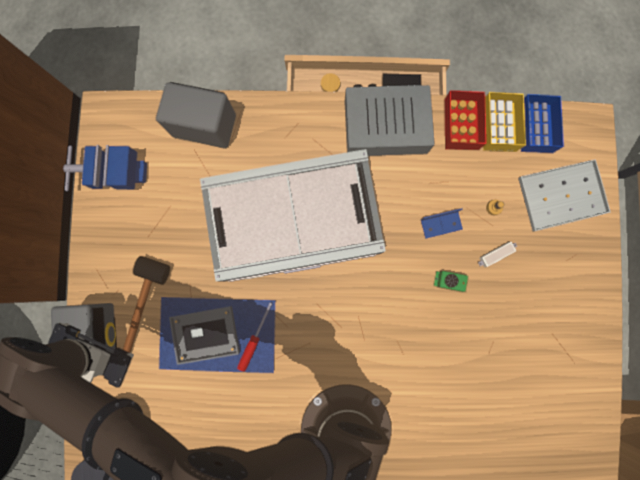

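View pics/side0.png

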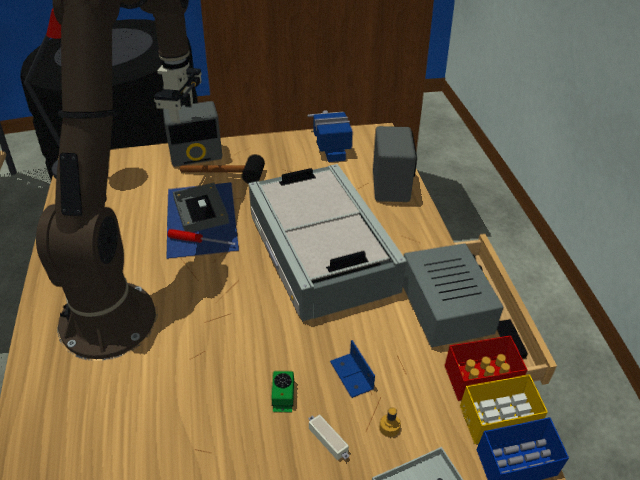

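The top view has the case centred near (293,215), the inner pull at (358,203) and the beeper at (451,280). In the side view the beeper is at (283,388) and the pull at (347,262). Next I measure them.

```bash
cat > h.py <<'E'
import cv2,numpy as np
from scipy.spatial.transform import Rotation as R
from cell import observe, eyes, arm
def cloud(n,d=None,im=None):
    if d is None: im,d=eyes.get_image(n)
    p=eyes.camera_params(n); K=p["intrinsics"]
    v,u=np.mgrid[0:480,0:640]
    q=cv2.undistortPoints(np.stack([u,v],-1).reshape(-1,1,2).astype(np.float64),K,p["distortion"]).reshape(480,640,2)
    P=np.dstack([q*d[...,None],d]); W=P@R.from_rotvec(p["attitude"]).as_matrix().T+p["position"]
    W[d<=0]=np.nan
    return im,W
def proj(n,pts):
    p=eyes.camera_params(n); Rm=R.from_rotvec(p["attitude"]).as_matrix()
    r=cv2.Rodrigues(Rm.T)[0]; t=-Rm.T@p["position"]
    return cv2.projectPoints(np.asarray(pts,float).reshape(-1,3),r,t,p["intrinsics"],p["distortion"])[0].reshape(-1,2)
E
cat > m0.py <<'E'
from h import *
for n in ("top","side"):
    im,W=cloud(n,np.load(f"pics/{n}0.npy"),np.load(f"pics/{n}0_im.npy"))
    X,Y,Z=W[...,0],W[...,1],W[...,2]
    print(n,"table z",np.nanmedian(Z[(X>.3)&(X<.4)&(Y<-.2)&(Y>-.6)]))
    hsv=cv2.cvtColor(im,cv2.COLOR_RGB2HSV); H,S,V=hsv[...,0],hsv[...,1],hsv[...,2]
    g=(H>50)&(H<80)&(S>120)&(Y<-.1)
    # include black sounder: fill
    g2=cv2.morphologyEx(g.astype(np.uint8),cv2.MORPH_CLOSE,np.ones((15,15)))>0
    top=g2&(Z>.034)&(Z<.055)
    print("green",g.sum(),"centroid uv",np.argwhere(g2).mean(0)[::-1],"z pct",np.nanpercentile(Z[g2],[5,50,95]))
    for m,nm in((g2,"all"),(top,"top")):
        pts=W[m&np.isfinite(Z)][:,:2].astype(np.float32); r=cv2.minAreaRect(pts); print(nm,len(pts),pts.mean(0),r)
    # case
    m=(Z>.09)&(Z<.15)&(X>.35)&(X<.85)&(Y>-.2)&(Y<.45)
    k,l,st,c=cv2.connectedComponentsWithStats(m.astype(np.uint8)); i=1+np.argmax(st[1:,4]); m=l==i
    pts=W[m][:,:2].astype(np.float32); print("case",len(pts),cv2.minAreaRect(pts),np.nanpercentile(Z[m],[2,20,50,80,98]))
    b=m&(V<60)&(Z>.118)
    k,l,st,c=cv2.connectedComponentsWithStats(b.astype(np.uint8))
    for i in range(1,k):
        if st[i,4]>25: q=W[l==i]; print("black",st[i],c[i],q.mean(0),cv2.minAreaRect(q[:,:2].astype(np.float32)))
E
python3 m0.py
```

```text
top table z -0.00012116761958602673
green 104 centroid uv [450.72681704 280.53383459] z pct [0.00732541 0.04088804 0.04702191]
all 398 [ 0.4123933  -0.27820018] ((0.41185301542282104, -0.28099796175956726), (0.074408620595932, 0.03863033279776573), 79.73676300048828)
top 342 [ 0.41149822 -0.28213248] ((0.411488801240921, -0.28257840871810913), (0.07111822813749313, 0.03862883150577545), 79.8811264038086)
case 20056 ((0.6439969539642334, 0.07584148645401001), (0.37807491421699524, 0.6206938624382019), 11.332846641540527) [0.10150561 0.10914357 0.11554862 0.11999534 0.12723729]
black [219 217   5  26  29] [221.44827586 230.13793103] [0.5273973  0.32866021 0.13121989] ((0.5283999443054199, 0.3293048143386841), (0.06511183083057404, 0.00273596728220582), 11.307085037231445)
side table z -0.0008415203410283567
green 663 centroid uv [283.28235294 390.79411765] z pct [0.00223327 0.03821122 0.04500193]
all 847 [ 0.40820414 -0.29859895] ((0.710344672203064, -0.26838165521621704), (0.6665680408477783, 0.08664015680551529), 4.348231315612793)
top 572 [ 0.4073458  -0.28911462] ((0.4076748788356781, -0.28609564900398254), (0.07536571472883224, 0.044273100793361664), 79.41447448730469)
case 14837 ((0.6401411294937134, 0.07909581065177917), (0.3837518095970154, 0.6281172633171082), 11.318306922912598) [0.09557643 0.1057042  0.1119564  0.11776244 0.13343066]
black [279 169  35  16 299] [296.65217391 175.89632107] [0.53150639 0.33217745 0.13351786] ((0.5307760834693909, 0.33420330286026), (0.09899789094924927, 0.02314220927655697), 12.676725387573242)
black [330 251  36  17 300] [347.09       259.30333333] [ 0.60146845 -0.02083461  0.13075059] ((0.6031662821769714, -0.01754753291606903), (0.09120109677314758, 0.018882017582654953), 12.289895057678223)
```

```bash
cat > m1.py <<'E'
from h import *
from scipy.optimize import least_squares
print(R.from_rotvec(observe()["ee_rot"]).as_matrix().round(3))
th0=np.radians(11.5); c0=None
# guess origin from the outer pull (case 0,+.188)
ey=np.array([-np.sin(th0),np.cos(th0)]); ex=np.array([np.cos(th0),np.sin(th0)])
c0=np.array([.5305,.333])-.188*ey
for n in ("top","side"):
    im,W=cloud(n,np.load(f"pics/{n}0.npy"),np.load(f"pics/{n}0_im.npy"))
    c,th=c0.copy(),th0
    for it in range(4):
        ex=np.array([np.cos(th),np.sin(th)]); ey=np.array([-ex[1],ex[0]])
        x=(W[...,:2]-c)@ex; y=(W[...,:2]-c)@ey; Z=W[...,2]
        m=(abs(x)<.155)&(abs(y)<.24)&(Z>.1)&(Z<.145)
        q=W[m][:,:2].astype(np.float32); r=cv2.minAreaRect(q); c=np.array(r[0])
        a=r[2]; 
        while a>45:a-=90
        while a<-45:a+=90
        th=np.radians(a)
    # robust extents (percentile edge by strips)
    x=(W[...,:2]-c)@ex; y=(W[...,:2]-c)@ey
    print(n,"centre",c,"size",r[1],"deg",a)
    hsv=cv2.cvtColor(im,cv2.COLOR_RGB2HSV)
    b=(hsv[...,2]<70)&(Z>.12)&(Z<.145)&(abs(x)<.06)
    for s in (-1,1):
        k=b&(s*y>.1)&(s*y<.2); print("pull",s,k.sum(),"case x",np.mean(x[k]),np.percentile(x[k],[3,97]),"y",np.median(y[k]),np.percentile(y[k],[3,97]),"world",W[k].mean(0))
    # overlay
E
python3 m1.py
cat > ov.py <<'E'
import sys
from h import *
def overlay(n,im,c,th,q,bp=None,crop=None,out=None):
    im=im[:,:,::-1].copy(); s=4
    im=cv2.resize(im,None,fx=s,fy=s,interpolation=cv2.INTER_CUBIC)
    def T(pts,c=c,th=th):
        p=np.asarray(pts,float); o=p.copy(); o[:,0]=c[0]+np.cos(th)*p[:,0]-np.sin(th)*p[:,1]; o[:,1]=c[1]+np.sin(th)*p[:,0]+np.cos(th)*p[:,1]; return o
    def poly(P,col): cv2.polylines(im,[((proj(n,P)+.5)*s-.5).round().astype(int)],True,col,1)
    rect=lambda x0,x1,y0,y1,z:[[x0,y0,z],[x1,y0,z],[x1,y1,z],[x0,y1,z]]
    poly(T(rect(-.135,-.105,-.22,.22,.12)),(0,0,255)); poly(T(rect(.105,.135,-.22,.22,.12)),(0,0,255))
    for y in (-.188+q,.188):
        z=.139 if y<0 else .146
        poly(T(rect(-.045,.045,y-.006,y+.006,z)),(0,255,255))
    if bp: poly(T(rect(-.023,.023,-.037,.037,bp[3] if len(bp)>3 else .04),bp[:2],bp[2]),(255,0,255)); poly(T(rect(-.021,.021,-.046,.046,.004),bp[:2],bp[2]),(255,255,0))
    x0,y0,x1,y1=[v*s for v in crop]; cv2.imwrite(out,im[y0:y1,x0:x1])
E
```

```text
[[-0.933  0.361 -0.   ]
 [ 0.361  0.933 -0.001]
 [-0.    -0.001 -1.   ]]
top centre [0.59494966 0.13921139] size (0.3067214787006378, 0.47709107398986816) deg 11.321802139282227
pull -1 156 case x -0.017077691055846878 [-0.05763145  0.02180616] y -0.15310055545666312 [-0.15920457 -0.14842284] world [ 0.60832241 -0.01456977  0.13737414]
pull 1 61 case x -0.013684036289467606 [-0.05579083  0.02280607] y 0.1990460057806476 [0.19799306 0.1999066 ] world [0.54245716 0.3316885  0.13344435]
side centre [0.58813792 0.14532083] size (0.3072754740715027, 0.47844383120536804) deg 11.461675643920898
pull -1 265 case x -0.017747222538790186 [-0.05749084  0.02304669] y -0.16632640193779138 [-0.17092791 -0.15629764] world [ 0.60360159 -0.02025769  0.13207728]
pull 1 223 case x -0.01644276549632748 [-0.05713543  0.02515286] y 0.19355377265973983 [0.18826883 0.19918156] world [0.53356094 0.33175023 0.13292634]
```

```bash
cat > m2.py <<'E'
from ov import *
from h import *
import sys
c=np.array(eval(sys.argv[1])); th=np.radians(float(sys.argv[2])); q=float(sys.argv[3]); bp=eval(sys.argv[4]); bp=(bp[0],bp[1],np.radians(bp[2])); t=sys.argv[5]
overlay("top",np.load("pics/top0_im.npy"),c,th,q,bp,(195,140,395,290),f"pics/ovt{t}.png")
overlay("side",np.load("pics/side0_im.npy"),c,th,q,bp,(235,150,420,300),f"pics/ovs{t}.png")
overlay("top",np.load("pics/top0_im.npy"),c,th,q,bp,(400,240,500,310),f"pics/ovbt{t}.png")
overlay("side",np.load("pics/side0_im.npy"),c,th,q,bp,(235,350,335,425),f"pics/ovbs{t}.png")
a=[cv2.imread(f"pics/ovb{k}{t}.png") for k in "ts"]; a[0]=cv2.copyMakeBorder(a[0],0,20,0,0,0); cv2.imwrite(f"pics/ovb{t}.png",np.hstack(a))
E
python3 m2.py "[.572,.146]" 11.4 .018 "(.4095,-.2845,-10.3)" 1
```

```text
(no output)
```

View pics/ovt1.png

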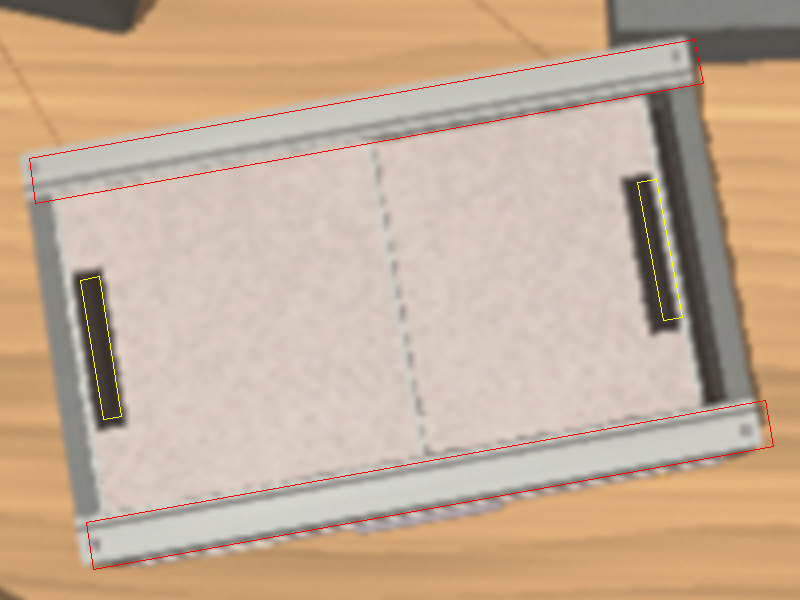

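View pics/ovs1.png

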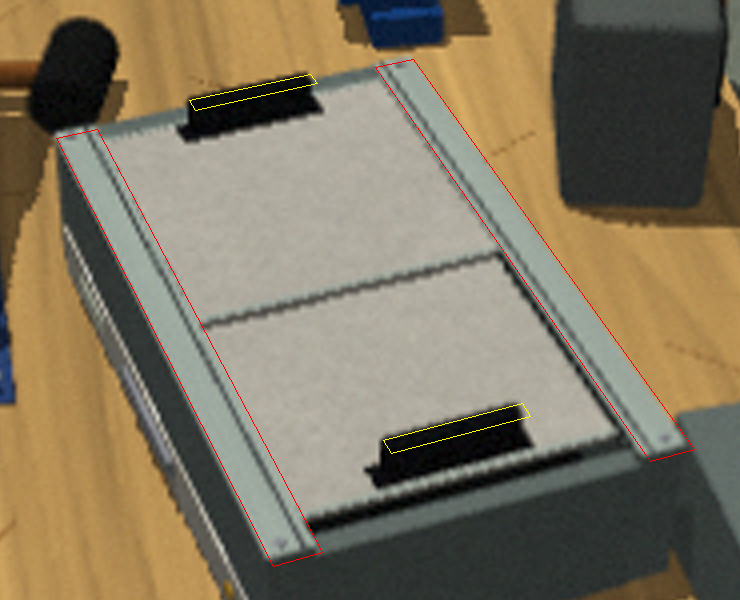

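View pics/ovb1.png

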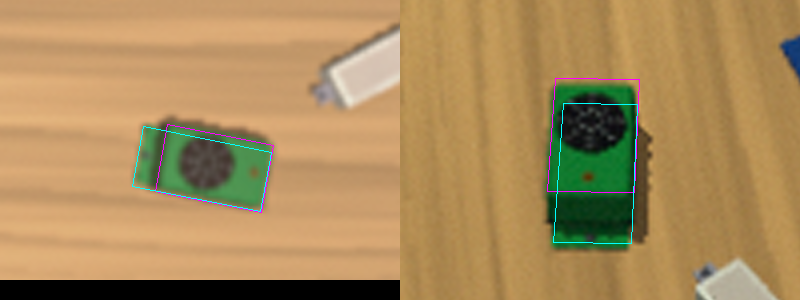

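The overlays agree to within about 5 mm. I take the case at (0.573, 0.149) with yaw 11.4°, the door joint at about 0.018, the pull at (0.606, -0.018), and the beeper at (0.4095, -0.2855) with yaw -10.3°. Next I move over the pull.

Emit:
step_arm --series '[[[0.06, 0.02, -0.03, 0.0, 2], [0.06, 0.04, -0.06, 0.0, 4], [0.06, 0.06, -0.095, 0.0, 6], [0.06, 0.08, -0.13, 0.0, 8], [0.06, 0.1, -0.16, 0.0, 10], [0.06, 0.12, -0.19, 0.0, 12], [0.06, 0.14, -0.22, 0.0, 14], [0.06, 0.16, -0.25, 0.0, 16], [0.06, 0.18, -0.285, 0.0, 18], [0.06, 0.2, -0.315, 0.0, 20], [0.06, 0.22, -0.345, 0.0, 22], [0.06, 0.24, -0.38, 0.0, 24], [0.06, 0.26, -0.41, 0.0, 25], [0.06, 0.28, -0.44, 0.0, 27], [0.06, 0.3, -0.47, 0.0, 28], [0.06, 0.32, -0.505, 0.0, 30], [0.06, 0.34, -0.535, 0.0, 31], [0.06, 0.36, -0.57, 0.0, 32], [0.06, 0.381, -0.6, 0.0, 32.5], [0.06, 0.381, -0.6, 0.0, 32.5]]]' --squeeze 20

```text
clock: 1.77
position: [0.6086, -0.0263, 0.2397]
ee_rot: [-0.298, 3.126, -0.01]
force: [-0.1, -1.1, 0.1]
width: 0.657
```

```bash
python3 - <<'E'
from h import *
o=observe(); print(o["clock"],o["position"],o["joints"].round(2),R.from_rotvec(o["ee_rot"]).as_matrix()[:,1])
im,d=eyes.get_image("side"); cv2.imwrite("pics/s1.png",cv2.resize(im[140:330,220:460,::-1],None,fx=3,fy=3))
E
```

```text
1.7667 [ 0.60860472 -0.0262512   0.23966442] [-0.2   0.41  0.22  1.63 -0.09  1.11  1.8 ] [-0.18870934  0.98201218 -0.0063921 ]
```

View pics/s1.png

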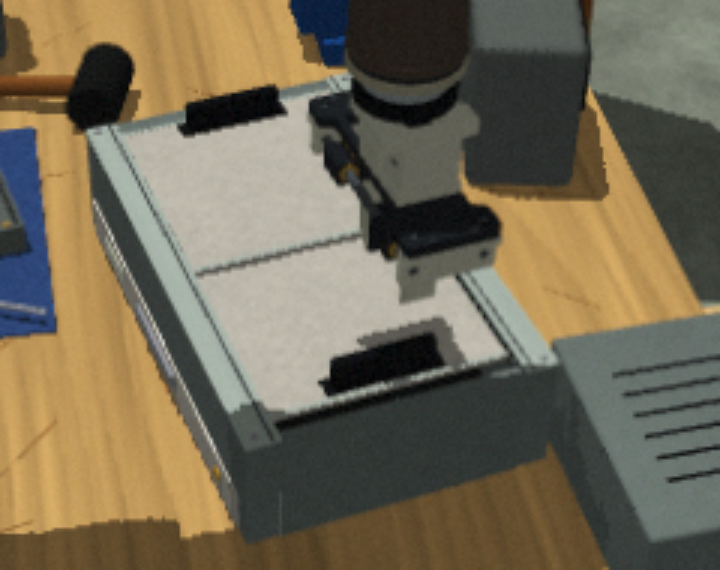

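The gripper is above the pull with its jaws along case y. Now I descend and grip.

Emit:
step_arm --series '[[[0.06, -0.002, 0.008, 0, 0.5], [0.06, -0.002, 0.008, -0.02, 0.5], [0.06, -0.002, 0.008, -0.04, 0.5], [0.06, -0.002, 0.008, -0.06, 0.5], [0.06, -0.002, 0.008, -0.08, 0.5], [0.06, -0.002, 0.008, -0.095, 0.5], [0.06, -0.002, 0.008, -0.105, 0.5], [0.06, -0.002, 0.008, -0.105, 0.5], [0.06, -0.002, 0.008, -0.105, 0.5]]]'

```text
clock: 2.57
position: [0.6048, -0.0132, 0.1344]
ee_rot: [0.316, -3.125, 0.005]
force: [-0.6, 0.7, 0.9]
width: 0.653
```

```bash
python3 - <<'E'
from h import *
o=observe(); print(o["clock"],o["position"],o["joints"].round(2),R.from_rotvec(o["ee_rot"]).as_matrix()[:,1:],o["force"])
im,d=eyes.get_image("side"); cv2.imwrite("pics/s2.png",cv2.resize(im[140:330,220:460,::-1],None,fx=3,fy=3))
E
```

```text
2.5667 [ 0.60479625 -0.013151    0.13442851] [-0.2   0.51  0.19  1.76 -0.11  0.89  1.81] [[-2.00484099e-01 -5.59528047e-04]
 [ 9.79691597e-01 -3.42221976e-03]
 [-3.24056295e-03 -9.99993988e-01]] [-0.61369242  0.65044139  0.87587034]
```

View pics/s2.png

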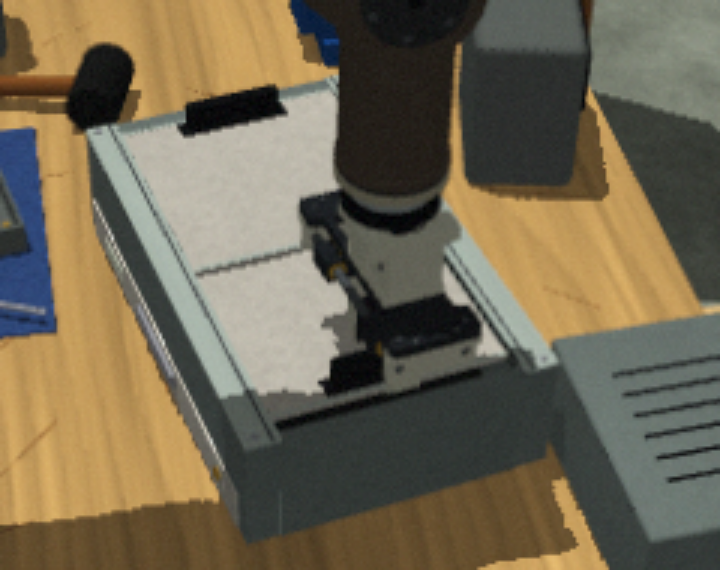

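The jaws straddle the pull, so I close them.

Emit:
step_arm --series '[[[0.03, 0, -0.002, 0, 0], [0.008, 0, -0.002, 0, 0], [0.008, 0, -0.002, 0, 0], [0.008, 0, -0.002, 0, 0], [0.008, 0, -0.002, 0, 0], [0.008, 0, -0.002, 0, 0], [0.008, 0, -0.002, 0, 0], [0.008, 0, -0.002, 0, 0], [0.008, 0, -0.002, 0, 0]]]' --squeeze 25

```text
clock: 3.37
position: [0.6054, -0.0154, 0.1351]
ee_rot: [-0.316, 3.125, -0.005]
force: [-0.5, -0.1, 0.2]
width: 0.128
```

Emit:
step_arm --series '[[[0.008, -0.001, 0.005, 0, 0], [0.008, -0.003, 0.015, 0, 0], [0.008, -0.005, 0.025, 0, 0], [0.008, -0.007, 0.035, 0, 0], [0.008, -0.009, 0.045, 0, 0], [0.008, -0.011, 0.055, 0, 0], [0.008, -0.013, 0.065, 0, 0], [0.008, -0.015, 0.075, 0, 0], [0.008, -0.017, 0.085, 0, 0], [0.008, -0.019, 0.095, 0, 0], [0.008, -0.0205, 0.102, 0, 0], [0.008, -0.022, 0.108, 0, 0], [0.008, -0.022, 0.108, 0, 0], [0.008, -0.022, 0.108, 0, 0]]]'

```text
clock: 4.53
position: [0.5835, 0.0948, 0.1351]
ee_rot: [-0.318, 3.124, -0.003]
force: [4.8, 3.4, -4.6]
width: 0.128
```

```bash
python3 - <<'E'
from h import *
o=observe(); print(o["clock"],o["position"],o["force"],o["ft_torque"],o["width"])
im,d=eyes.get_image("side"); cv2.imwrite("pics/s3.png",cv2.resize(im[140:330,220:460,::-1],None,fx=3,fy=3))
E
```

```text
4.5333 [0.58354369 0.09483043 0.13513567] [ 4.75747459  3.41296572 -4.55567868] [ 0.8096723  -0.99915533 -0.18268212] 0.1279644145592421
```

View pics/s3.png

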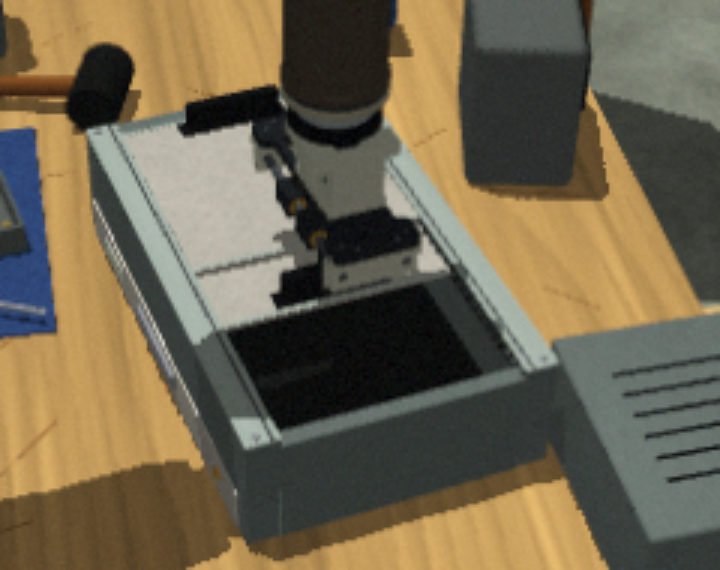

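Emit:
step_arm --series '[[[0.008, 0, 0.004, 0, 0], [0.008, -0.001, 0.008, 0, 0], [0.008, -0.001, 0.012, 0, 0], [0.008, -0.002, 0.015, 0, 0], [0.008, -0.002, 0.015, 0, 0]]]'

```text
clock: 5.0
position: [0.5812, 0.1071, 0.1351]
ee_rot: [-0.315, 3.126, -0.008]
force: [0.2, -10.0, 2.1]
width: 0.13
```

Emit:
step_arm --series '[[[0.008, -0.001, 0.004, 0, 0], [0.008, -0.001, 0.006, 0, 0], [0.008, -0.001, 0.006, 0, 0]]]'

```text
clock: 5.25
position: [0.5812, 0.1072, 0.1351]
ee_rot: [-0.308, 3.126, -0.018]
force: [4.5, -17.8, -0.5]
width: 0.131
```

The door is on its stop with an 18 N reaction. I back off, release and lift.

Emit:
step_arm --series '[[[0.012, 0, 0, 0, 0], [0.035, 0, 0, 0.002, 0], [0.035, 0, 0, 0.002, 0], [0.035, 0, 0, 0.002, 0], [0.035, 0, 0, 0.002, 0], [0.035, 0, 0, 0.02, 0], [0.035, 0, 0, 0.04, 0], [0.035, 0, 0, 0.07, 0], [0.035, 0, 0, 0.1, 0], [0.035, 0, 0, 0.1, 0]]]'

```text
clock: 6.08
position: [0.5838, 0.1082, 0.241]
ee_rot: [-0.308, 3.118, -0.015]
force: [2.5, 0.3, 0.2]
width: 0.381
```

```bash
python3 - <<'E'
from h import *
from ov import overlay
o=observe(); print(o["clock"],o["position"],o["joints"].round(2),o["force"],o["width"])
M=R.from_rotvec(o["ee_rot"]).as_matrix(); print(np.degrees(np.arctan2(M[1,1],M[0,1])))
for n,cr in (("side",(235,150,420,300)),("top",(195,140,395,290))):
    im,d=eyes.get_image(n); overlay(n,im,np.array([.5727,.1544]),np.radians(11.4),.14,None,cr,f"pics/o3{n}.png")
E
```

```text
6.0833 [0.58378168 0.10817429 0.24099357] [-0.43  0.38  0.2   1.67 -0.07  1.09  1.56] [2.48802976 0.27854609 0.22878299] 0.38062454498265824
101.27597396015388
```

View pics/o3side.png

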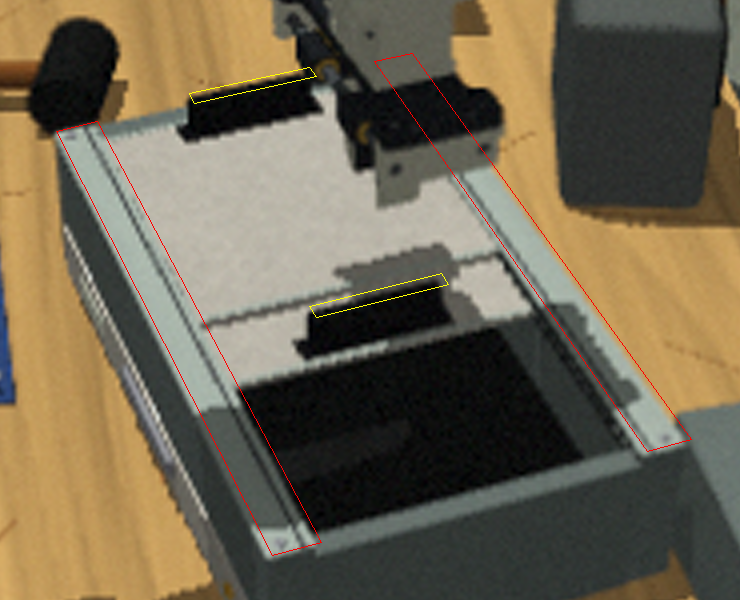

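View pics/o3top.png

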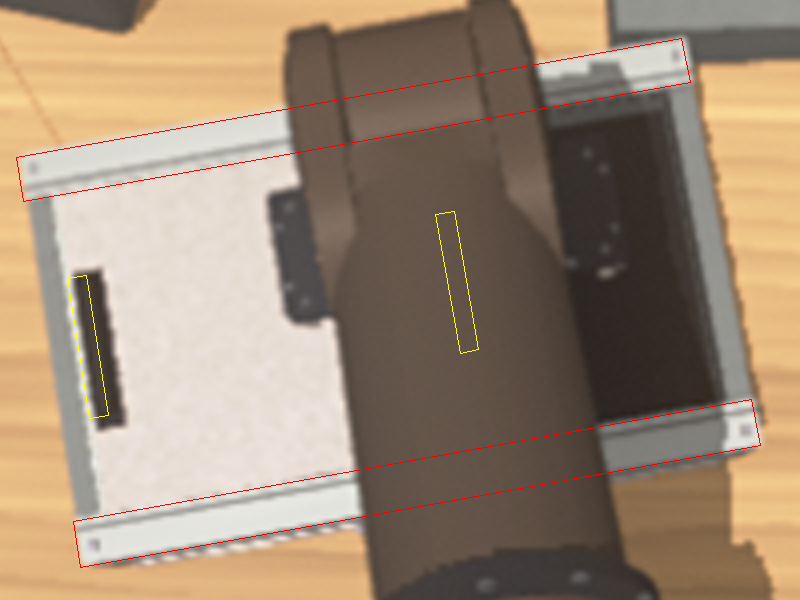

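The bay is open with the pull at its full-open mark and the outer door still shut. Next is the beeper.

Emit:
step_arm --series '[[[0.09, -0.005, -0.01, 0, -5], [0.09, -0.013, -0.03, 0, -11], [0.09, -0.022, -0.05, 0, -17], [0.09, -0.031, -0.07, 0, -23], [0.09, -0.04, -0.09, 0, -29], [0.09, -0.05, -0.113, 0, -35], [0.09, -0.06, -0.136, 0, -41], [0.09, -0.07, -0.159, 0, -47], [0.09, -0.08, -0.182, 0, -53], [0.09, -0.09, -0.205, 0, -59], [0.09, -0.1, -0.228, 0, -65], [0.09, -0.11, -0.25, 0, -71], [0.09, -0.12, -0.273, 0, -77], [0.09, -0.13, -0.295, 0, -83], [0.09, -0.14, -0.318, 0, -89], [0.09, -0.15, -0.34, 0, -95], [0.09, -0.16, -0.36, 0, -101], [0.09, -0.168, -0.38, 0, -107], [0.09, -0.174, -0.394, 0, -111.5], [0.09, -0.174, -0.394, 0, -111.5]]]'

```text
clock: 7.85
position: [0.4054, -0.2886, 0.2355]
ee_rot: [-2.413, -1.999, 0.017]
force: [-0.4, -0.3, -0.6]
width: 0.981
```

```bash
python3 - <<'E'
from h import *
o=observe(); print(o["clock"],o["position"],o["joints"].round(2),o["force"],o["width"])
M=R.from_rotvec(o["ee_rot"]).as_matrix(); print(np.degrees(np.arctan2(M[1,1],M[0,1])))
im,d=eyes.get_image("side"); cv2.imwrite("pics/s4.png",cv2.resize(im[250:450,180:430,::-1],None,fx=3,fy=3))
E
```

```text
7.85 [ 0.40544763 -0.28858922  0.23550519] [-0.1   0.28  0.76  1.92 -0.21  1.04  0.57] [-0.3511035  -0.3083529  -0.56158713] 0.9810117187513191
-10.70991734523141
```

View pics/s4.png

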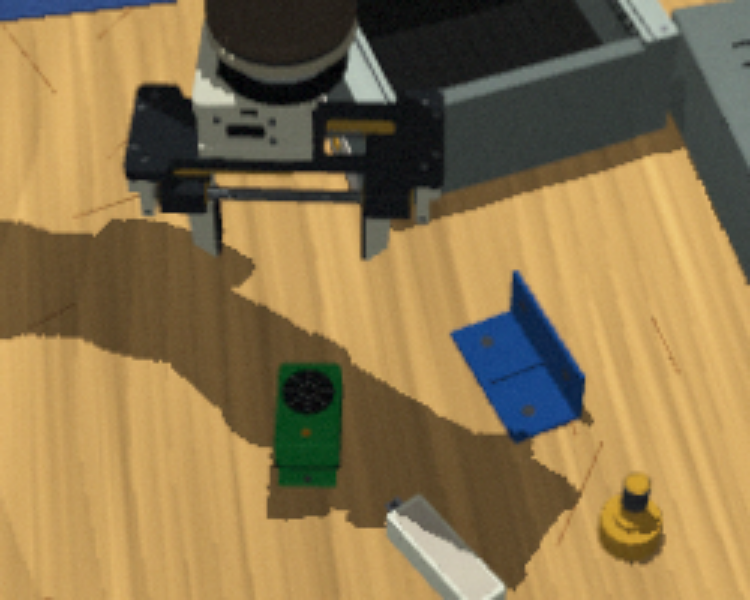

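Emit:
step_arm --series '[[[0.08, 0.004, 0.003, -0.02, 0.4], [0.08, 0.004, 0.003, -0.05, 0.4], [0.08, 0.004, 0.003, -0.08, 0.4], [0.08, 0.004, 0.003, -0.11, 0.4], [0.08, 0.004, 0.003, -0.14, 0.4], [0.08, 0.004, 0.003, -0.14, 0.4]]]'

```text
clock: 8.4
position: [0.408, -0.2803, 0.0905]
ee_rot: [-2.389, -2.014, 0.021]
force: [0.4, 1.8, -0.1]
width: 0.873
```

```bash
python3 - <<'E'
from h import *
o=observe(); print(o["clock"],o["position"],o["force"],o["width"])
for n,b in (("side",(330,440,230,340)),("top",(230,330,390,500))):
    im,d=eyes.get_image(n); p=proj(n,[o["position"]]); print(n,p)
    cv2.imwrite(f"pics/s5{n}.png",cv2.resize(im[b[0]:b[1],b[2]:b[3],::-1],None,fx=5,fy=5))
E
```

```text
8.4 [ 0.40803914 -0.28030551  0.09051631] [ 0.40716637  1.80871822 -0.13080662] 0.8732885187651158
side [[281.18506749 367.69998742]]
top [[456.23253787 281.91892443]]
```

View pics/s5side.png

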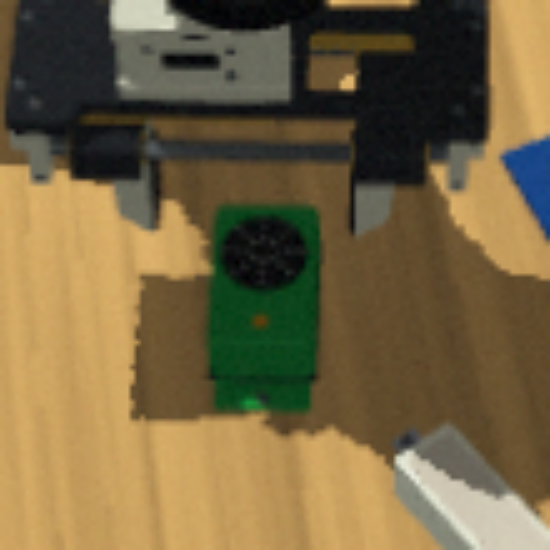

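The jaws are centred on the beeper, so I finish the descent.

Emit:
step_arm --series '[[[0.08, 0.001, -0.004, -0.02, 0], [0.08, 0.001, -0.004, -0.04, 0], [0.08, 0.001, -0.004, -0.055, 0], [0.08, 0.001, -0.004, -0.061, 0], [0.08, 0.001, -0.004, -0.061, 0], [0.08, 0.001, -0.004, -0.061, 0]]]'

```text
clock: 9.0
position: [0.4118, -0.287, 0.0352]
ee_rot: [-2.396, -2.017, 0.017]
force: [0.3, 0.0, 0.1]
width: 0.871
```

```bash
python3 - <<'E'
from h import *
o=observe(); print(o["clock"],o["position"],o["force"],o["width"])
for n,b in (("side",(330,440,230,340)),):
    im,d=eyes.get_image(n)
    cv2.imwrite(f"pics/s6{n}.png",cv2.resize(im[b[0]:b[1],b[2]:b[3],::-1],None,fx=5,fy=5))
E
```

```text
9.0 [ 0.41176875 -0.28697187  0.03518464] [0.32610821 0.01662618 0.07690866] 0.8711439038059104
```

View pics/s6side.png

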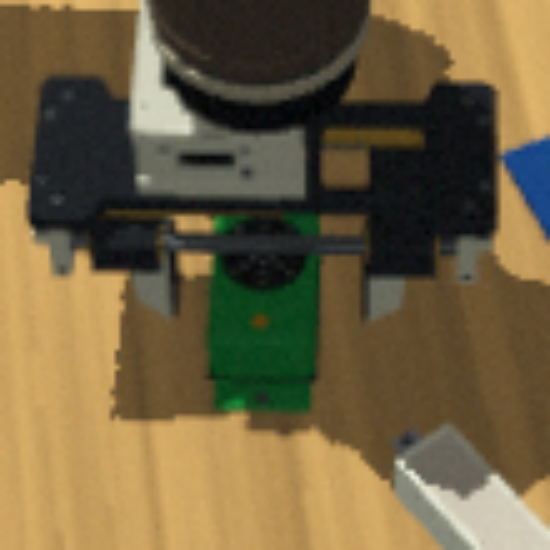

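Emit:
step_arm --series '[[[0.08, -0.002, 0, -0.006, 0], [0.08, -0.002, 0, -0.006, 0], [0.06, -0.002, 0, -0.006, 0], [0.04, -0.002, 0, -0.006, 0], [0.04, -0.002, 0, -0.006, 0], [0.04, -0.002, 0, -0.006, 0], [0.04, -0.002, 0, -0.006, 0], [0.04, -0.002, 0, -0.006, 0], [0.04, -0.002, 0, -0.006, 0]]]' --squeeze 25

```text
clock: 9.8
position: [0.4098, -0.2871, 0.0293]
ee_rot: [-2.396, -2.017, 0.016]
force: [0.0, 0.3, 2.1]
width: 0.501
```

Emit:
step_arm --series '[[[0.04, 0, 0, 0.01, 0], [0.04, 0, 0, 0.03, 0], [0.04, 0, 0, 0.055, 0], [0.04, 0, 0, 0.085, 0], [0.04, 0, 0, 0.115, 0], [0.04, 0, 0, 0.145, 0], [0.04, 0, 0, 0.175, 0], [0.04, 0, 0, 0.2, 0], [0.04, 0, 0, 0.215, 0], [0.04, 0, 0, 0.22, 0], [0.04, 0, 0, 0.22, 0]]]'

```text
clock: 10.72
position: [0.41, -0.2873, 0.2505]
ee_rot: [-2.397, -2.018, 0.014]
force: [-0.3, -0.3, -3.3]
width: 0.501
```

```bash
python3 - <<'E'
from h import *
o=observe(); print(o["clock"],o["position"],o["joints"].round(2),o["force"],o["width"])
M=R.from_rotvec(o["ee_rot"]).as_matrix(); print(np.degrees(np.arctan2(M[1,1],M[0,1])),M[:,2])
im,d=eyes.get_image("side"); cv2.imwrite("pics/s7.png",cv2.resize(im[250:450,180:430,::-1],None,fx=3,fy=3))
E
```

```text
10.7167 [ 0.41001033 -0.28725337  0.25045541] [-0.12  0.27  0.78  1.89 -0.2   1.08  0.57] [-0.33625728 -0.27473471 -3.28379451] 0.5011135258047319
-9.823301669044131 [-1.22573322e-02  3.93039685e-04 -9.99924799e-01]
```

View pics/s7.png

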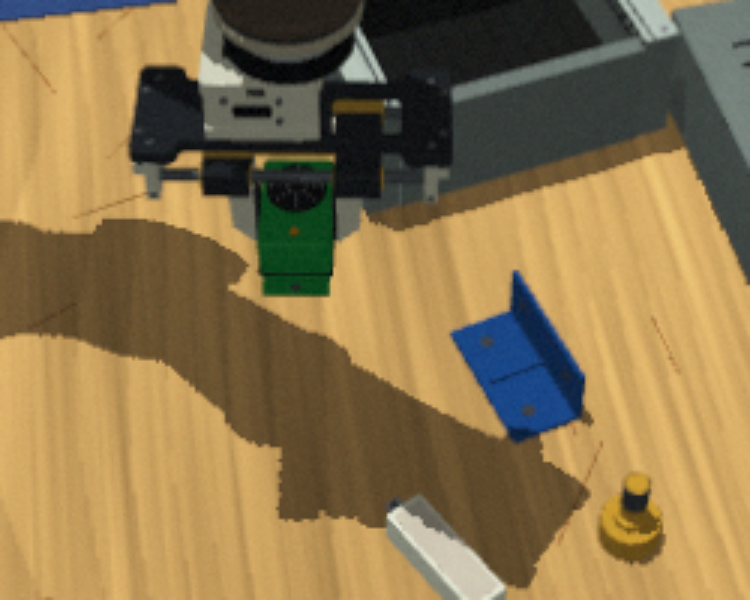

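The beeper is held level. I carry it over the bay.

Emit:
step_arm --series '[[[0.04, 0.004, 0.006, 0, 0.5], [0.04, 0.013, 0.02, 0, 1.5], [0.04, 0.024, 0.038, 0, 3], [0.04, 0.036, 0.058, 0, 4], [0.04, 0.048, 0.078, 0, 5.5], [0.04, 0.06, 0.098, 0, 7], [0.04, 0.073, 0.118, 0, 8.5], [0.04, 0.086, 0.139, 0, 10], [0.04, 0.099, 0.16, 0, 11.5], [0.04, 0.112, 0.181, 0, 13], [0.04, 0.125, 0.202, 0, 14.5], [0.04, 0.137, 0.222, 0, 16], [0.04, 0.149, 0.242, 0, 17.5], [0.04, 0.16, 0.26, 0, 18.5], [0.04, 0.17, 0.276, 0, 19.5], [0.04, 0.178, 0.289, 0, 20.5], [0.04, 0.185, 0.3, 0, 21], [0.04, 0.1895, 0.308, 0, 21.2], [0.04, 0.1895, 0.308, 0, 21.2], [0.04, 0.1895, 0.308, 0, 21.2]]]'

```text
clock: 12.43
position: [0.599, 0.0207, 0.2492]
ee_rot: [-1.986, -2.424, 0.019]
force: [0.3, -0.6, -2.7]
width: 0.5
```

```bash
python3 - <<'E'
from h import *
o=observe(); print(o["clock"],o["position"],o["joints"].round(2),o["force"],o["width"])
M=R.from_rotvec(o["ee_rot"]).as_matrix(); print(np.degrees(np.arctan2(M[1,1],M[0,1])),M[:,2])
im,d=eyes.get_image("side"); cv2.imwrite("pics/s8.png",cv2.resize(im[140:330,220:460,::-1],None,fx=3,fy=3))
E
```

```text
12.4333 [0.59901636 0.02073699 0.2491591 ] [-0.52  0.43  0.57  1.65 -0.24  1.15  0.31] [ 0.25897782 -0.60735633 -2.71532981] 0.5001609569501587
11.358602772104412 [-0.01372787 -0.00468497 -0.99989479]
```

View pics/s8.png

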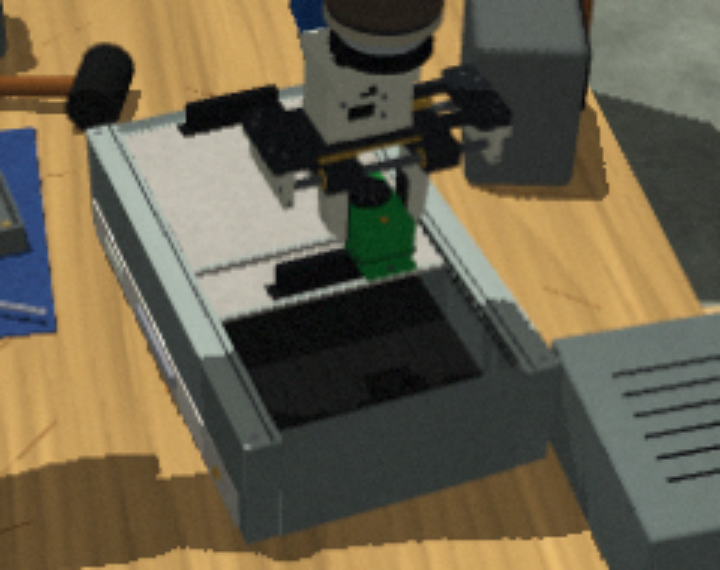

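Emit:
step_arm --series '[[[0.04, 0.001, 0, -0.01, 0], [0.04, 0.001, 0, -0.025, 0], [0.04, 0.001, 0, -0.045, 0], [0.04, 0.001, 0, -0.065, 0], [0.04, 0.001, 0, -0.085, 0], [0.04, 0.001, 0, -0.1, 0], [0.04, 0.001, 0, -0.115, 0], [0.04, 0.001, 0, -0.13, 0], [0.04, 0.001, 0, -0.14, 0], [0.04, 0.001, 0, -0.145, 0], [0.04, 0.001, 0, -0.15, 0], [0.04, 0.001, 0, -0.15, 0], [0.04, 0.001, 0, -0.15, 0]]]'

```text
clock: 13.57
position: [0.6, 0.0198, 0.0996]
ee_rot: [-1.988, -2.424, 0.019]
force: [0.1, -0.2, -2.0]
width: 0.502
```

```bash
python3 - <<'E'
from h import *
o=observe(); print(o["clock"],o["position"],o["force"],o["width"])
im,d=eyes.get_image("side"); cv2.imwrite("pics/s9.png",cv2.resize(im[140:330,220:460,::-1],None,fx=3,fy=3))
E
```

```text
13.5667 [0.60002746 0.01980305 0.09964911] [ 0.08159491 -0.17730097 -2.02292951] 0.5022862921477158
```

View pics/s9.png

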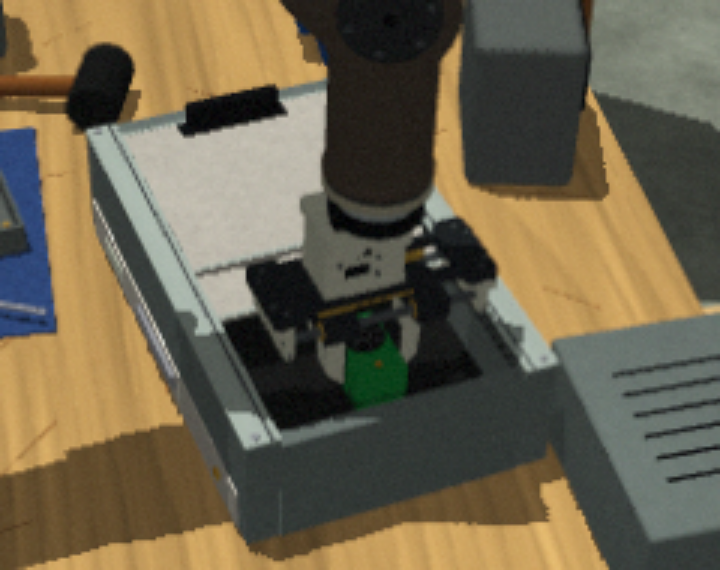

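Emit:
step_arm --series '[[[0.04, 0, 0, -0.004, 0], [0.04, 0, 0, -0.008, 0], [0.04, 0, 0, -0.011, 0], [0.04, 0, 0, -0.013, 0], [0.04, 0, 0, -0.0145, 0], [0.04, 0, 0, -0.0155, 0], [0.04, 0, 0, -0.0155, 0]]]'

```text
clock: 14.2
position: [0.6001, 0.0198, 0.0842]
ee_rot: [-1.988, -2.424, 0.019]
force: [-0.4, 0.4, -2.9]
width: 0.503
```

Emit:
step_arm --series '[[[0.04, 0, 0, -0.001, 0], [0.04, 0, 0, -0.002, 0], [0.04, 0, 0, -0.002, 0], [0.04, 0, 0, -0.002, 0]]]'

```text
clock: 14.53
position: [0.6003, 0.0198, 0.0834]
ee_rot: [-1.988, -2.424, 0.017]
force: [-4.2, 0.0, 9.8]
width: 0.498
```

Contact is confirmed: the vertical force went from -2.9 to +9.8 N at the expected height. I release and rise.

Emit:
step_arm --series '[[[0.05, 0, 0, 0.0005, 0], [0.06, 0, 0, 0.0005, 0], [0.07, 0, 0, 0.0005, 0], [0.07, 0, 0, 0.0005, 0], [0.07, 0, 0, 0.0005, 0], [0.07, 0, 0, 0.0005, 0], [0.07, 0, 0, 0.01, 0], [0.07, 0, 0, 0.03, 0], [0.07, 0, 0, 0.055, 0], [0.07, 0, 0, 0.08, 0], [0.07, 0, 0, 0.11, 0], [0.07, 0, 0, 0.14, 0], [0.07, 0, 0, 0.155, 0], [0.07, 0, 0, 0.155, 0]]]'

```text
clock: 15.7
position: [0.6022, 0.0194, 0.243]
ee_rot: [-1.991, -2.427, 0.009]
force: [0.6, -0.7, 1.1]
width: 0.77
```

```bash
python3 - <<'E'
from h import *
o=observe(); print(o["clock"],o["position"],o["joints"].round(2),o["force"],o["width"])
im,d=eyes.get_image("side"); cv2.imwrite("pics/s10.png",cv2.resize(im[140:330,220:460,::-1],None,fx=3,fy=3))
im,W=cloud("side",d,im); hsv=cv2.cvtColor(im,cv2.COLOR_RGB2HSV)
g=(hsv[...,0]>45)&(hsv[...,0]<85)&(hsv[...,1]>120)&(W[...,0]>.45)&(W[...,0]<.75)&(W[...,1]>-.15)&(W[...,1]<.2)
print(g.sum(),np.nanpercentile(W[g],[5,50,95],axis=0))
E
```

```text
15.7 [0.60223672 0.01940772 0.24304536] [-0.52  0.43  0.57  1.66 -0.25  1.13  0.32] [ 0.60347661 -0.65605807  1.0673599 ] 0.7696700253602755
511 [[ 0.57021786 -0.01799958  0.05170953]
 [ 0.59084762  0.00920483  0.08931129]
 [ 0.62445847  0.10163438  0.11279175]]
```

View pics/s10.png

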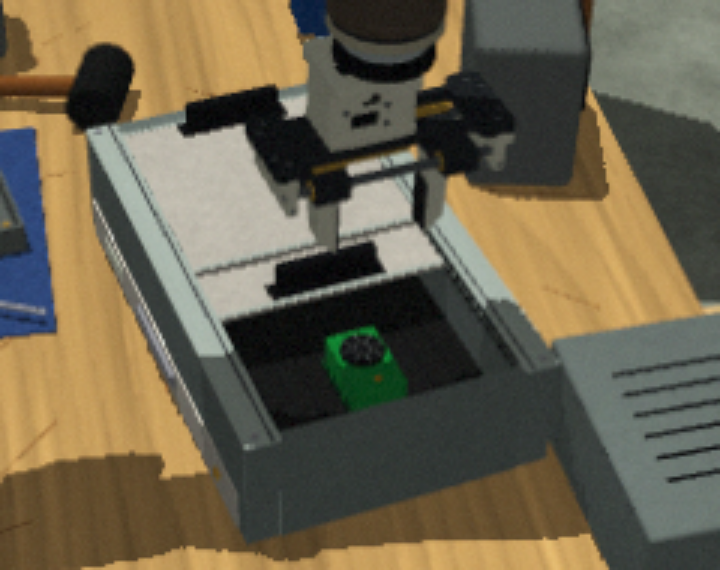

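The beeper stands upright on the bay floor with the sounder up, well below the door level. I return to the pull.

Emit:
step_arm --series '[[[0.05, -0.001, 0.005, 0, 4], [0.05, -0.003, 0.012, 0, 10], [0.05, -0.005, 0.019, 0, 16], [0.05, -0.007, 0.026, 0, 22], [0.05, -0.009, 0.033, 0, 28], [0.05, -0.01, 0.04, 0, 34], [0.05, -0.011, 0.047, 0, 40], [0.05, -0.012, 0.053, 0, 46], [0.05, -0.013, 0.059, 0, 52], [0.05, -0.015, 0.065, 0, 58], [0.05, -0.017, 0.071, 0, 64], [0.05, -0.018, 0.077, 0, 70], [0.05, -0.019, 0.082, 0, 76], [0.05, -0.02, 0.086, 0, 82], [0.05, -0.02, 0.088, 0, 87], [0.05, -0.02, 0.088, 0, 90], [0.05, -0.02, 0.088, 0, 90], [0.05, -0.02, 0.088, 0, 90]]]'

```text
clock: 17.25
position: [0.5808, 0.1074, 0.24]
ee_rot: [-0.305, 3.126, -0.014]
force: [-0.5, 0.9, -0.6]
width: 0.54
```

```bash
python3 - <<'E'
from h import *
o=observe(); print(o["clock"],o["position"],o["joints"].round(2),o["force"],o["width"])
M=R.from_rotvec(o["ee_rot"]).as_matrix(); print(np.degrees(np.arctan2(M[1,1],M[0,1])),M[:,2])
E
```

```text
17.25 [0.58078851 0.10739645 0.23996484] [-0.41  0.38  0.19  1.67 -0.07  1.1   1.56] [-0.45308507  0.86194715 -0.55281943] 0.5398907281237935
101.1568457849617 [ 0.0018531  -0.00869059 -0.99996052]
```

Emit:
step_arm --series '[[[0.038, 0.001, 0, -0.01, 0], [0.038, 0.001, 0, -0.03, 0], [0.038, 0.001, 0, -0.05, 0], [0.038, 0.001, 0, -0.07, 0], [0.038, 0.001, 0, -0.085, 0], [0.038, 0.001, 0, -0.098, 0], [0.038, 0.001, 0, -0.105, 0], [0.038, 0.001, 0, -0.105, 0], [0.038, 0.001, 0, -0.105, 0], [0.02, 0.001, 0, -0.105, 0], [0.008, 0.001, 0, -0.105, 0], [0.008, 0.001, 0, -0.105, 0], [0.008, 0.001, 0, -0.105, 0], [0.008, 0.001, 0, -0.105, 0], [0.008, 0.001, 0, -0.105, 0]]]'

```text
clock: 18.5
position: [0.5822, 0.1072, 0.1355]
ee_rot: [-0.305, 3.125, -0.014]
force: [-0.5, -0.4, 3.4]
width: 0.127
```

Emit:
step_arm --series '[[[0.008, 0.001, -0.005, 0, 0], [0.008, 0.003, -0.013, 0, 0], [0.008, 0.005, -0.023, 0, 0], [0.008, 0.007, -0.033, 0, 0], [0.008, 0.009, -0.043, 0, 0], [0.008, 0.011, -0.053, 0, 0], [0.008, 0.013, -0.063, 0, 0], [0.008, 0.015, -0.073, 0, 0], [0.008, 0.017, -0.083, 0, 0], [0.008, 0.019, -0.093, 0, 0], [0.008, 0.021, -0.103, 0, 0], [0.008, 0.023, -0.112, 0, 0], [0.008, 0.0245, -0.119, 0, 0], [0.008, 0.0255, -0.125, 0, 0], [0.008, 0.026, -0.129, 0, 0], [0.008, 0.026, -0.129, 0, 0], [0.008, 0.026, -0.129, 0, 0]]]'

```text
clock: 19.92
position: [0.6081, -0.024, 0.1355]
ee_rot: [-0.302, 3.125, -0.017]
force: [-3.0, -3.2, 4.4]
width: 0.13
```

Emit:
step_arm --series '[[[0.008, 0.001, -0.003, 0, 0], [0.008, 0.001, -0.006, 0, 0], [0.008, 0.002, -0.009, 0, 0], [0.008, 0.002, -0.011, 0, 0], [0.008, 0.002, -0.011, 0, 0]]]'

```text
clock: 20.33
position: [0.6093, -0.0303, 0.1354]
ee_rot: [-0.308, 3.126, -0.008]
force: [-6.8, 12.2, 8.2]
width: 0.132
```

Emit:
step_arm --series '[[[0.008, 0, -0.004, 0, 0], [0.008, 0, -0.006, 0, 0], [0.008, 0, -0.006, 0, 0]]]'

```text
clock: 20.58
position: [0.6093, -0.0303, 0.1354]
ee_rot: [-0.315, 3.125, 0.002]
force: [-4.2, 15.2, 4.9]
width: 0.129
```

Emit:
step_arm --series '[[[0.02, 0, 0, 0, 0], [0.04, 0, 0, 0, 0], [0.04, 0, 0, 0, 0], [0.04, 0, 0, 0, 0], [0.04, 0, 0, 0.01, 0], [0.04, 0, 0, 0.03, 0], [0.04, 0, 0, 0.06, 0], [0.04, 0, 0, 0.1, 0], [0.04, 0, 0, 0.13, 0], [0.04, -0.03, 0.03, 0.15, 0], [0.04, -0.06, 0.07, 0.15, 0], [0.04, -0.08, 0.11, 0.15, 0], [0.04, -0.1, 0.15, 0.15, 0], [0.04, -0.12, 0.19, 0.15, 0], [0.04, -0.14, 0.23, 0.15, 0], [0.04, -0.16, 0.27, 0.15, 0], [0.04, -0.17, 0.3, 0.15, 0], [0.04, -0.17, 0.3, 0.15, 0], [0.04, -0.17, 0.3, 0.15, 0]]]'

```text
clock: 22.17
position: [0.4369, 0.2746, 0.2862]
ee_rot: [-0.326, 3.124, 0.005]
force: [-0.2, -0.8, 0.6]
width: 0.431
```

```bash
python3 - <<'E'
from h import *
o=observe(); print(o["clock"],o["position"],o["force"],o["width"])
im,d=eyes.get_image("side"); cv2.imwrite("pics/s11.png",im[:,:,::-1])
cv2.imwrite("pics/s11z.png",cv2.resize(im[140:330,220:460,::-1],None,fx=3,fy=3))
im,d=eyes.get_image("top"); cv2.imwrite("pics/t11.png",cv2.resize(im[140:300,190:400,::-1],None,fx=3.5,fy=3.5))
E
```

```text
22.1667 [0.43690014 0.27460276 0.28624624] [-0.2061217  -0.81344634  0.64693835] 0.43144791595537274
```

View pics/s11.png

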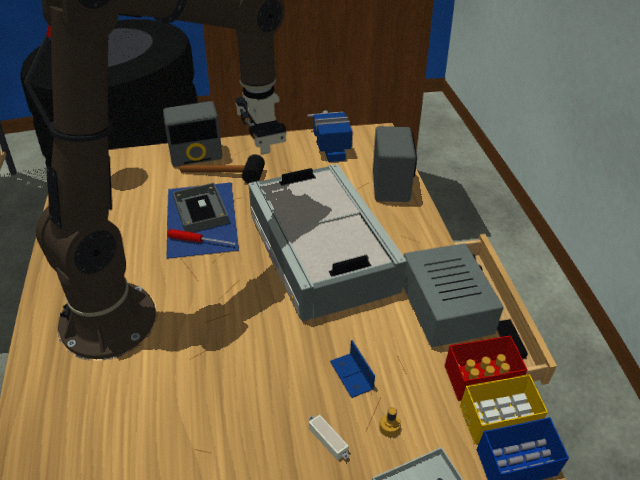

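View pics/s11z.png

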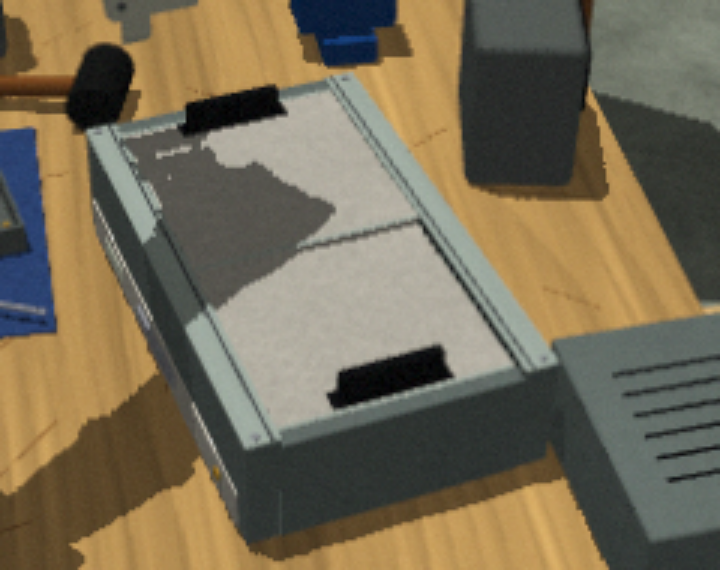

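View pics/t11.png

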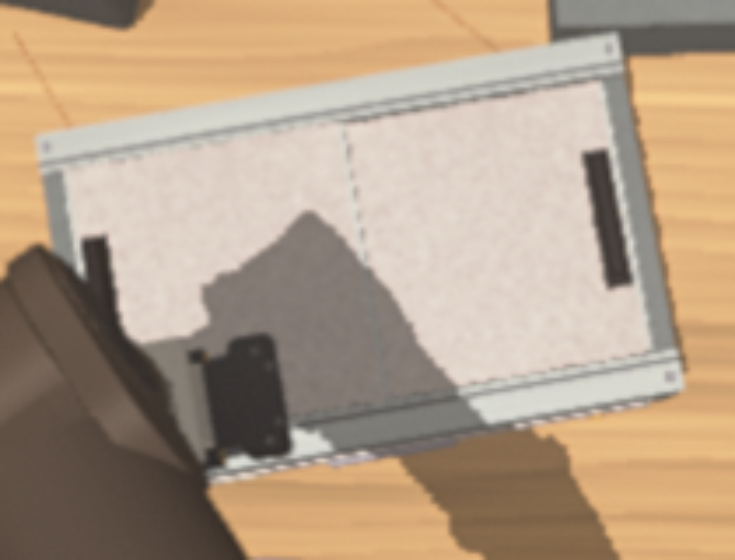

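The inner door is flush against the right end wall with no gap. The outer door is shut, the other parts have not moved and the arm is clear. I hand the job in.

```bash
python3 -c "
from cell import arm
print(arm.sign_off())"
```

```text
the job is handed in; nothing more can be done
None
```

The beeper is in the right-hand bay, standing on its base with the sounder up, and the inner door is fully shut over it. I handed the job in at about 22 s, with the arm clear of everything.

- **Opening:** I gripped the inner door's pull and slid it back until it hit its stop, with about 18 N of reaction.
- **Placing:** I carried the beeper over by its 46 mm sides and lowered it until it touched the bay floor. Touchdown came at the expected height, with about 10 N, and I only released it then. A picture after release showed it upright.
- **Closing:** I slid the door back until it stopped, with about 15 N of reaction. Its travel of 0.140 m matches the full stroke.

**Last checks:** In the final pictures the inner door shows no gap at the right-hand end wall. The outer door is still shut, and the other parts look unmoved by eye; I did not re-measure them.

**Disagreement:** The two cameras put the case about 5 mm apart along its y axis. I settled this by the arm's position when the door was at its stop. I did not look inside the bay after closing the door.

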